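Mark a sample tag as passed with the green hand punch

TASK

Mark the sample tag as passed: take the punch with the green handle, press it down firmly, upright and centred in the ring on the white tag so that the sprung plate clearly gives, and then lift it straight up, well clear of the tag, without sliding it. Then stand it upright where you took it from and let go, leaving the yellow and blue punches where they are.

Things in the scene. Friction and masses are not known exactly. Their poses are not given: they have to be found in the camera images.
- punch_green_mid (a point): Hand punch with green handle, about 0.22 kg (varies), 90 mm tall, round: steel foot 34 mm across and 14 mm high, narrow neck to 22 mm, then a straight green plastic handle 26 mm across from 22 to 90 mm. It stands loose and upright on a black rubber mat 6 mm thick (110 x 330 mm), in a row of three punches 105 mm apart along the mat. Point: its centre, 45 mm above the underside of its foot, within the graspable handle; z up along its axis.
- punch_yellow_mid (a point): Yellow hand punch, a bystander of the same size and shape as the green one; stays standing on the mat. Point: its centre, 45 mm above its foot; z up along its axis.
- punch_blue_mid (a point): Blue hand punch, a bystander of the same size and shape as the green one; stays standing on the mat. Point: its centre, 45 mm above its foot; z up along its axis.
- mark (a point): Centre of the ring on the top face of the white sample tag (74 x 74 mm; black ring 52 mm outside, 44 mm inside, with a centre dot). The tag is fixed on a square aluminium plate 86 mm wide, sprung above a dark steel block (130 x 110 mm) fixed to the bench; the face is 42 mm above the bench. Pressed, the plate sinks straight down, up to 10 mm: it starts to give at 3 N and takes 1 N more per mm; sinking by 3 to 8 mm is a good press. It springs back when released. z up.

How it is judged:
By the outcome, as a careful person would: the job done as asked, in the order asked, and still so for the second after the job is handed in, with the robot touching nothing.
It also fails if it takes over 51 s, if anything falls off the work surface, if the arm or the gripper's body presses on something with over 40 N, if the wrist force passes 120 N, or if a joint passes its speed limit or range.

ROBOT

A 6-joint arm with a two-finger parallel gripper is mounted at the origin on the work surface. World frame = base frame: x ahead of the robot, y to its left, z up, the work surface at z = 0. Lengths are in m, angles in rad, forces in N, time in s.
With the tool pointing down it reaches from about 0.35 to 0.85 m from the base axis. Payload 8.1 kg.
Tool frame: the origin (TCP) lies between the finger pads; the fingertips stand 11 mm ahead of it and the grasp point (between the pads) lies 8 mm behind it (robot.tips_ahead is the distance from the TCP to the fingertips, in m); z points along the fingers, y is the line along which they close (so a half turn about z gives the same grasp; the last joint's range is limited). The gripper opens to 93 mm and grips with 3 to 60 N. Pads are 15 mm wide; open, the fingers measure 128 mm over their backs; the gripper's body (75 mm by 188 mm) begins 65 mm behind the grasp point.
Start: joints at [1.253, 0.13, 1.488, -0, 1.523, -0.085], TCP at [0.138, 0.584, 0.23] pointing down, gripper open.
Joint ranges: [-2.96, 2.96], [-0.89, 2.26], [0.02, 2.5], [-1.34, 4.48], [0, 2.73], [-2.66, 2.66]. Speed limits (rad/s): [2.39, 2.39, 2.79, 3.14, 3.14, 3.14].

INTERFACE

Orientations are given as a rotation vector (axis times angle).
In Python, from plant import robot gives the robot as it stands. The module is installed in compiled form; this text tells all that it offers.
- The arm moves only by the tool move_arm, never from a script. Its argument "deltas" is one flat list of numbers, 7 for each row, row after row: the shift along the tool's x, y, z in m, then the turn, a rotation vector about the tool's x, y, z in rad, then the opening, from 0 (shut) to 1 (fully open). A call has 1 to 12 rows; each row is the pose to reach, as a shift and turn from the pose commanded when the call began, along the tool's axes at that moment; what a row does not reach only later rows make up. A row lasts 1/8 s, in which the tool goes at most 62.5 mm and 10.7 degrees, less where a joint would pass 70% of its speed; a pose out of reach is approached as far as the arm can. A call with a gripper value outside its range is refused whole. The fingers move at their own pace and stop on an object; "squeeze" is the grip in N (left out, the last holds). Time passes only in rows, so rows that repeat a pose let the fingers close. It gives the time, the measured TCP pose, the force, the opening and the grip force at its end, in the units of the state.
- robot.read_state(): the state, without advancing time (a new reading comes with each control period).
- robot.read_camera(name): name is "scene" or "top" or "wrist"; returns (picture, depth): 420x560x3 uint8, red, green, blue; 420x560 float32, m along the optical axis (not along the pixel's ray), 0 where there is no reading.
- robot.camera_model(name): a dict with "K" (3x3 intrinsics, pixels), "R" (3x3) and "t" (3): a world point X has camera coordinates R X + t; the wrist camera has in their place "tool_from_camera" (4x4, takes a point from camera to tool coordinates, whose origin is the TCP and whose axes are the flange's). Camera axes: x right, y down, z forward; pixel columns grow to the right and rows downward; lengths in m; the calibration is good to about 2 mm. A picture is of the moment at which its call begins: read the wrist's pose just before it. camera_model takes no time and is no camera call.
- robot.close_job(): hands the job in; it is judged then, once.
Trained networks look in the newest picture that a camera, given by its name, has taken for a name from the list of things; names that differ only in an ending like _2 or _b are one class to them, and where a whole thing is asked for, a point or a joint stands for the part that bears it (a point fixed in the world has none). Each returns a list of dicts, best first, with "confidence" (0 to 1); they miss things now and then, are a little off and sometimes report something else, mostly with a low value. They report only what shows in the picture. A call takes as long as a camera call.
- robot.recognise(camera, label): "uv" ([column, row] in pixels, amid what is visible of it).
The state is a dict: "t": time; "q": joint angles; "dq": joint speeds; "joint_torque": joint torques, N m; "tool_pos": TCP position; "orientation": TCP orientation; "force": force on the tool from outside, world axes, zero at the start; "wrist_torque": the same for the moment, N m; "opening": finger opening in m; "gripper_force": force on a finger pad.
Only numpy, scipy, OpenCV 4.12 (cv2) and the standard library are available. Lean on these libraries where they do the work, as an engineer would, in place of code of your own. Each camera call takes 0.05 s, during which the arm holds its last target. There are 200 camera calls.

## Working session

There is one attempt and no reset: what is moved stays moved. The work goes in short steps, Python scripts to look and compute and a tool call to move; the robot and the scene stay as the last step left them, time stands still between calls to the robot, and variables do not carry over. Pictures are saved under pics/ and viewed, at most 10 in all, crops included, and the job is handed in when it is done.

Besides the shell and the picture viewer there is one more tool, called after "Request:" as a command line: name --argument value ..., lists and objects as JSON in quotes. move_arm: Moves the arm, as the interface text tells. Its arguments: {"type":"object","properties":{"deltas":{"type":"array","items":{"type":"number"}},"squeeze":{"type":"number"}},"required":["deltas"]}

```bash
mkdir -p pics; cat > h.py <<'E'
import numpy as np, cv2
from plant import robot
from scipy.spatial.transform import Rotation as Ro
def cloud(cam):
    s=robot.read_state(); im,d=robot.read_camera(cam); m=robot.camera_model(cam); K=np.array(m["K"])
    v,u=np.mgrid[:420,:560]
    P=np.stack([(u-K[0,2])/K[0,0]*d,(v-K[1,2])/K[1,1]*d,d],-1)
    if cam=="wrist":
        T=np.array(m["tool_from_camera"]); P=P@T[:3,:3].T+T[:3,3]
        P=P@Ro.from_rotvec(s["orientation"]).as_matrix().T+s["tool_pos"]
    else: P=(P-np.array(m["t"]))@np.array(m["R"])
    P[d==0]=np.nan
    return im,d,P
E
python3 - <<'E'
from h import *
s=robot.read_state(); print(s)
R=Ro.from_rotvec(s["orientation"]).as_matrix(); print(R.round(3))
ims=[]
for c in("top","scene"):
    im,d,P=cloud(c); ims.append(im)
    for l in("punch_green_mid","punch_yellow_mid","punch_blue_mid","mark"):
        r=robot.recognise(c,l)[:2]
        for x in r:
            u,v=np.round(x["uv"]).astype(int); print(c,l,x,P[v,u].round(3))
cv2.imwrite("pics/a.png",cv2.resize(np.vstack(ims),(448,600))[:,:,::-1] if 0 else cv2.resize(np.hstack(ims),(800,300))[:,:,::-1])
E
```

```text
{'t': 0.0, 'q': array([ 1.25258816e+00,  1.31149207e-01,  1.48929463e+00, -2.92364055e-06,
        1.52293013e+00, -8.53946668e-02]), 'dq': array([-1.53761422e-03, -3.25771675e-04, -6.28668145e-04, -8.81590324e-04,
        1.38061409e-03, -2.84027601e-05]), 'joint_torque': array([ 1.16354033e-03, -5.59865820e+01, -4.91737783e+01,  7.68595515e-02,
        3.54022672e-02, -1.03001639e-04]), 'tool_pos': array([0.13823851, 0.58331043, 0.2285861 ]), 'orientation': array([-3.64835747e-01, -3.11997861e+00,  2.74190423e-03]), 'force': array([-0.1295212 , -0.01203821,  0.16426637]), 'wrist_torque': array([-0.02619505, -0.02091331,  0.03319329]), 'gripper_force': 0.0, 'opening': 0.09272041910314079}
[[-0.973  0.231 -0.001]
 [ 0.231  0.973 -0.002]
 [ 0.    -0.002 -1.   ]]
top punch_green_mid {'uv': [430.5, 234.5], 'confidence': 0.64} [ 0.51 -0.3   0.08]
top punch_yellow_mid {'uv': [326.7, 207.3], 'confidence': 0.6} [ 0.557 -0.104  0.097]
top punch_blue_mid {'uv': [377.9, 220.7], 'confidence': 0.53} [ 0.532 -0.199  0.096]
top mark {'uv': [170.1, 221.2], 'confidence': 0.91} [0.534 0.206 0.042]
scene punch_green_mid {'uv': [243.9, 141.0], 'confidence': 0.58} [ 0.511 -0.303  0.059]
scene punch_yellow_mid {'uv': [254.0, 198.1], 'confidence': 0.77} [ 0.572 -0.099  0.077]
scene punch_blue_mid {'uv': [251.0, 170.1], 'confidence': 0.78} [ 0.537 -0.198  0.06 ]
scene mark {'uv': [326.4, 311.5], 'confidence': 0.9} [0.552 0.212 0.045]
```

View pics/a.png

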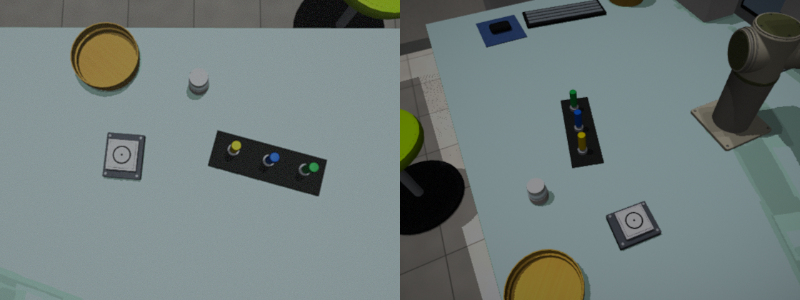

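The left half shows the top view: mark at about (122,155), green punch at (314,167), blue at (275,157) and yellow at (236,146), all in mosaic pixels. I'll close the fingers across the row, so I'm turning 90° on the way and stopping over the mark for a close look.

Request:
move_arm --deltas '[-0.472,-0.275,0,0,0,1.571,1,-0.472,-0.275,0,0,0,1.571,1,-0.472,-0.275,0,0,0,1.571,1,-0.472,-0.275,0,0,0,1.571,1,-0.472,-0.275,0,0,0,1.571,1,-0.472,-0.275,0,0,0,1.571,1,-0.472,-0.275,0,0,0,1.571,1,-0.472,-0.275,0,0,0,1.571,1,-0.472,-0.275,0,0,0,1.571,1,-0.472,-0.275,0,0,0,1.571,1,-0.472,-0.275,0,0,0,1.571,1,-0.472,-0.275,0,0,0,1.571,1]'

```text
t: 2.0
tool_pos: [0.5334, 0.2084, 0.2297]
orientation: [-2.462, -1.951, -0.0]
force: [0.1, -1.0, -0.5]
opening: 0.0929
gripper_force: 0.0
```

```bash
python3 - <<'E'
from h import *
s=robot.read_state(); print(s["t"],s["tool_pos"],s["q"].round(3)); print(Ro.from_rotvec(s["orientation"]).as_matrix().round(4))
im,d,P=cloud("wrist"); r=robot.recognise("wrist","mark")[:2]
for x in r:
    u,v=np.round(x["uv"]).astype(int); print(x,P[v,u].round(4))
cv2.imwrite("pics/b.png",im[:,:,::-1])
np.savez("b.npz",im=im,P=P)
it,dt,Pt=cloud("top"); np.savez("t.npz",im=it,P=Pt)
E
```

```text
2.0 [0.53342545 0.20843501 0.22970649] [0.283 0.057 1.566 0.    1.519 0.514]
[[ 2.289e-01  9.735e-01 -1.000e-04]
 [ 9.735e-01 -2.289e-01  3.000e-04]
 [ 2.000e-04 -2.000e-04 -1.000e+00]]
{'uv': [292.7, 182.5], 'confidence': 0.61} [0.5454 0.212  0.0412]
```

View pics/b.png

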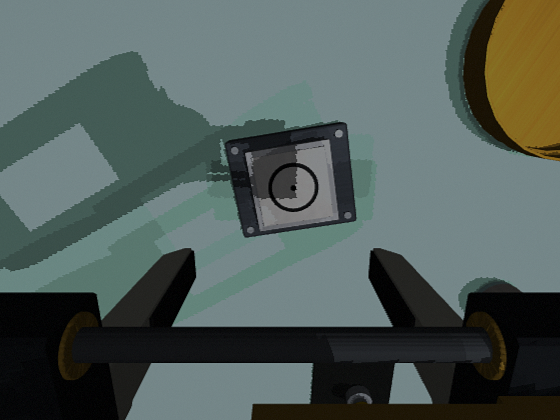

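The wrist view shows the tag with its black ring centred near (293,188), radius about 24 px. I'll fit it there and in the top view, and measure the punches from the top view.

```bash
python3 - <<'E'
from h import *
def ring(f,c,r,lo,hi):
    D=np.load(f); im,P=D["im"],D["P"]; g=im.max(2).astype(int)
    v,u=np.mgrid[:420,:560]; rr=np.hypot(u-c[0],v-c[1])
    m=(g<hi)&(rr<r*1.2)&(rr>r*.75)
    e=cv2.fitEllipse(np.c_[u[m],v[m]].astype(np.float32)); print(f,m.sum(),e)
    i,j=np.round(e[0]).astype(int); 
    # centre via plane map
    Q=P[j-20 if r>15 else j-8:j+21 if r>15 else j+9, i-20 if r>15 else i-8:i+21 if r>15 else i+9]
    print("centre",np.nanmedian(Q.reshape(-1,3),0).round(4),P[j,i].round(4))
ring("b.npz",(293,188),24,0,50)
D=np.load("t.npz");im,P=D["im"],D["P"]
ring("t.npz",(170.5,217),12,0,90)
hsv=cv2.cvtColor(im,cv2.COLOR_RGB2HSV)
for n,a,b in(("green",55,80),("yellow",22,32),("blue",98,118)):
    m=(hsv[...,0]>=a)&(hsv[...,0]<=b)&(hsv[...,1]>130)&(P[...,2]>.085)&(P[...,2]<.105)
    q=P[m]; q=q[(q[:,1]<0)]; print(n,len(q),q.mean(0).round(4),q.min(0).round(3),q.max(0).round(3)) if len(q) else print(n,0)
E
```

```text
b.npz 523 ((292.8404846191406, 186.89871215820312), (45.87409210205078, 47.022823333740234), 85.53038787841797)
centre [0.5441 0.2072 0.0426] [0.5442 0.2072 0.0427]
t.npz 146 ((169.84140014648438, 216.26390075683594), (23.384437561035156, 24.375890731811523), 54.45671463012695)
centre [0.5441 0.2064 0.0428] [0.5441 0.2066 0.0421]
green 162 [ 0.509  -0.311   0.0945] [ 0.497 -0.324  0.086] [ 0.522 -0.3    0.1  ]
yellow 149 [ 0.5642 -0.1099  0.0952] [ 0.552 -0.123  0.085] [ 0.577 -0.098  0.101]
blue 156 [ 0.5341 -0.2097  0.0948] [ 0.522 -0.222  0.086] [ 0.547 -0.198  0.1  ]
```

Request:
move_arm --deltas '[-0.49,0.08,-0.03,0,0,0,1,-0.49,0.08,-0.03,0,0,0,1,-0.49,0.08,-0.03,0,0,0,1,-0.49,0.08,-0.03,0,0,0,1,-0.49,0.08,-0.03,0,0,0,1,-0.49,0.08,-0.03,0,0,0,1,-0.49,0.08,-0.03,0,0,0,1,-0.49,0.08,-0.03,0,0,0,1,-0.49,0.08,-0.03,0,0,0,1,-0.49,0.08,-0.03,0,0,0,1,-0.49,0.08,-0.03,0,0,0,1]'

```text
t: 3.52
tool_pos: [0.4993, -0.2863, 0.2597]
orientation: [-2.462, -1.951, -0.0]
force: [0.5, -0.4, -0.2]
opening: 0.0932
gripper_force: 0.0
```

```bash
python3 - <<'E'
from h import *
s=robot.read_state(); print(s["t"],s["tool_pos"],s["force"])
im,d,P=cloud("wrist"); np.savez("g.npz",im=im,P=P,d=d)
cv2.imwrite("pics/g.png",im[:,:,::-1])
hsv=cv2.cvtColor(im,cv2.COLOR_RGB2HSV)
m=(hsv[...,0]>=55)&(hsv[...,0]<=80)&(hsv[...,1]>130)&(P[...,2]>.015)&(P[...,2]<.11)
q=P[m]; print(len(q),np.histogram(q[:,2],bins=np.arange(.01,.12,.01)))
t=q[q[:,2]>.09]; print(t.mean(0),t.min(0),t.max(0))
E
```

```text
3.525 [ 0.49932739 -0.28626456  0.25965379] [ 0.4709605  -0.39008942 -0.18456543]
802 (array([  0,   0,  29,  45,  50,  51,  53,  66, 508,   0]), array([0.01, 0.02, 0.03, 0.04, 0.05, 0.06, 0.07, 0.08, 0.09, 0.1 , 0.11]))
[ 0.50941748 -0.31101457  0.09535882] [ 0.49681823 -0.32419329  0.09015709] [ 0.52172183 -0.29962586  0.0981319 ]
```

View pics/g.png

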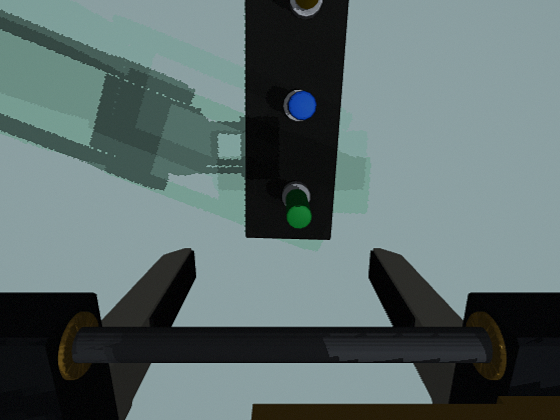

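The green handle's top shows at (299,216). Both cameras put it at about (0.509, -0.311). I'll line up, descend, then close.

Request:
move_arm --deltas '[-0.022,0.0155,0,0,0,0,1,-0.022,0.0155,0.03,0,0,0,1,-0.022,0.0155,0.08,0,0,0,1,-0.022,0.0155,0.12,0,0,0,1,-0.022,0.0155,0.155,0,0,0,1,-0.022,0.0155,0.185,0,0,0,1,-0.022,0.0155,0.2,0,0,0,1,-0.022,0.0155,0.21,0,0,0,1,-0.022,0.0155,0.21,0,0,0,1,-0.022,0.0155,0.21,0,0,0,1]'

```text
t: 4.82
tool_pos: [0.5097, -0.3134, 0.051]
orientation: [2.463, 1.947, 0.001]
force: [-0.6, 0.3, 0.0]
opening: 0.093
gripper_force: 0.0
```

Request:
move_arm --deltas '[0,0,0,0,0,0,0.4,0,0,0,0,0,0,0.2,0,0,0,0,0,0,0.2,0,0,0,0,0,0,0.2,0,0,0,0,0,0,0.2,0,0,0,0,0,0,0.2,0,0,0,0,0,0,0.2,0,0,0,0,0,0,0.2]' --squeeze 45

```text
t: 5.82
tool_pos: [0.5091, -0.3129, 0.0497]
orientation: [2.464, 1.948, 0.0]
force: [0.6, 0.3, 0.5]
opening: 0.0259
gripper_force: 45.0
```

Request:
move_arm --deltas '[0,0,-0.01,0,0,0,0.1,0,0,-0.03,0,0,0,0.1,0,0,-0.06,0,0,0,0.1,0,0,-0.1,0,0,0,0.1,0,0,-0.13,0,0,0,0.1,0,0,-0.13,0,0,0,0.1,0,0,-0.13,0,0,0,0.1,0,0,-0.13,0,0,0,0.1]'

```text
t: 6.82
tool_pos: [0.5079, -0.3122, 0.1776]
orientation: [-2.462, -1.946, 0.001]
force: [0.4, -0.6, -2.1]
opening: 0.0254
gripper_force: 45.0
```

```bash
python3 - <<'E'
from h import *
s=robot.read_state(); print(s["t"],s["tool_pos"],s["force"],s["gripper_force"])
R=Ro.from_rotvec(s["orientation"]).as_matrix(); print(R.round(4))
print("to mark (tool axes)",R.T@(np.array([.5442,.2070,s["tool_pos"][2]])-s["tool_pos"]))
a,_,P=cloud("wrist"); b,_,Q=cloud("scene")
cv2.imwrite("pics/l.png",cv2.resize(np.hstack([a,b]),(800,300))[:,:,::-1])
hsv=cv2.cvtColor(a,cv2.COLOR_RGB2HSV)
m=(hsv[...,0]>=55)&(hsv[...,0]<=80)&(hsv[...,1]>130)
p=(P[m]-s["tool_pos"])@R; p=p[np.abs(p).max(1)<.12]; print(len(p),np.nanmean(p,0),np.nanmin(p,0),np.nanmax(p,0))
E
```

```text
6.825 [ 0.50791984 -0.31216743  0.17755023] [ 0.40083571 -0.58207132 -2.11936024] 44.99938130378723
[[ 0.2309  0.973  -0.0027]
 [ 0.973  -0.2309  0.002 ]
 [ 0.0013 -0.0031 -1.    ]]
to mark (tool axes) [ 0.51351373 -0.08458062  0.00091767]
4757 [ 0.01000751 -0.00070866 -0.0270475 ] [ 0.00113695 -0.04102833 -0.09611635] [0.03734941 0.04069935 0.01931387]
```

View pics/l.png

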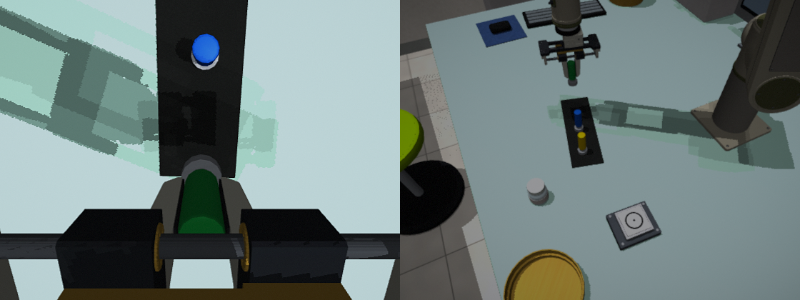

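The punch is held upright in the fingers at (202,200) in the left half, and the mat's green spot is empty. I'll fit the handle's axis in the tool frame to get its offset and tilt.

```bash
cat > fit.py <<'E'
from h import *
from scipy.optimize import least_squares
s=robot.read_state(); R=Ro.from_rotvec(s["orientation"]).as_matrix()
a,_,P=cloud("wrist")
hsv=cv2.cvtColor(a,cv2.COLOR_RGB2HSV)
m=(hsv[...,0]>=55)&(hsv[...,0]<=80)&(hsv[...,1]>130)
p=(P[m]-s["tool_pos"])@R; p=p[(np.abs(p[:,1])<.0125)&(p[:,0]>.004)&(p[:,2]>-.04)&(p[:,2]<.028)&(p[:,0]<.02)]
f=lambda q:np.hypot(p[:,0]-q[0]-q[2]*p[:,2],p[:,1]-q[1]-q[3]*p[:,2])-.013
r=least_squares(f,[0,0,0,0],loss="soft_l1",f_scale=.0005)
print(s["tool_pos"],len(p),r.x.round(4),np.std(r.fun))
q=r.x; zf=.050-.006
foot=s["tool_pos"]+R@[q[0]+q[2]*zf,q[1]+q[3]*zf,zf]; print("foot",foot.round(4)); ax=R@[-q[2],-q[3],-1]; print("axis",ax.round(4))
print("foot->mark tool",(R.T@(np.array([.5442,.2070,.042])-foot)).round(4))
E
python3 fit.py
```

```text
[ 0.50817545 -0.3122924   0.17789541] 2806 [ 0.0003 -0.0009  0.0004 -0.0007] 0.00027345508733859044
foot [ 0.5073 -0.3117  0.1339]
axis [ 0.0028 -0.0022  1.    ]
foot->mark tool [ 0.5131 -0.0836  0.0927]
```

Request:
move_arm --deltas '[0.05,-0.0085,0,0,0,0,0.1,0.1,-0.0165,0,0,0,0,0.1,0.15,-0.0245,0,0,0,0,0.1,0.2,-0.0325,0,0,0,0,0.1,0.26,-0.0425,0,0,0,0,0.1,0.32,-0.052,0,0,0,0,0.1,0.38,-0.062,0,0,0,0,0.1,0.44,-0.0715,0,0,0,0,0.1,0.49,-0.08,0,0,0,0,0.1,0.513,-0.0835,0,0,0,0,0.1,0.513,-0.0835,0,0,0,0,0.1,0.513,-0.0835,0,0,0,0,0.1]'

```text
t: 8.48
tool_pos: [0.5459, 0.2049, 0.1791]
orientation: [2.465, 1.948, -0.002]
force: [0.5, 0.8, -2.5]
opening: 0.0255
gripper_force: 45.0
```

Request:
move_arm --deltas '[0,0,0.02,0,0,0,0.1,0,0,0.04,0,0,0,0.1,0,0,0.06,0,0,0,0.1,0,0,0.07,0,0,0,0.1,0,0,0.07,0,0,0,0.1,0,0,0.07,0,0,0,0.1]'

```text
t: 9.22
tool_pos: [0.5466, 0.2057, 0.1104]
orientation: [2.464, 1.948, 0.002]
force: [0.1, 0.6, -2.0]
opening: 0.0254
gripper_force: 45.0
```

```bash
python3 fit.py; python3 -c "
from h import *
s=robot.read_state();print(s['t'],s['tool_pos'],s['force'])
a,_,_=cloud('wrist');b,_,_=cloud('top');b=cv2.resize(b[160:270,100:247],(560,420))
cv2.imwrite('pics/m.png',cv2.resize(np.hstack([a,b]),(800,300))[:,:,::-1])"
```

```text
[0.54664846 0.20574534 0.11036064] 2807 [ 0.0003 -0.0009  0.0003 -0.0013] 0.0002768590479580343
foot [0.5459 0.2062 0.0664]
axis [ 1.e-04 -9.e-04  1.e+00]
foot->mark tool [ 0.0003 -0.0018  0.0244]
9.275 [0.54686044 0.20581342 0.11065223] [ 0.18036434 -0.39218881 -2.33535786]
```

View pics/m.png

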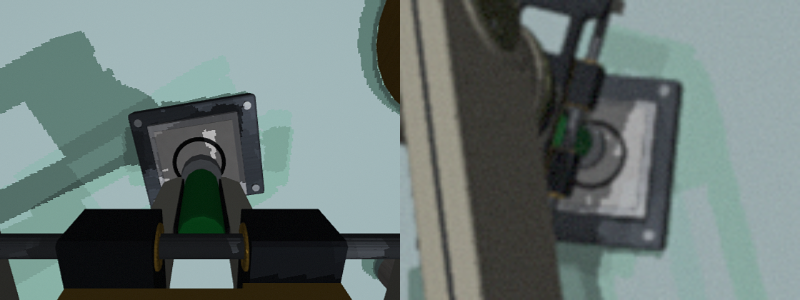

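Left half: the foot is just above the ring, ring centre near (200,160), about 1.5 mm off along tool y. I'll correct that and press in steps.

Request:
move_arm --deltas '[0,-0.0015,0,0,0,0,0.1,0,-0.0015,0,0,0,0,0.1,0,-0.0015,0.008,0,0,0,0.1,0,-0.0015,0.015,0,0,0,0.1,0,-0.0015,0.02,0,0,0,0.1,0,-0.0015,0.023,0,0,0,0.1,0,-0.0015,0.025,0,0,0,0.1,0,-0.0015,0.027,0,0,0,0.1,0,-0.0015,0.028,0,0,0,0.1,0,-0.0015,0.028,0,0,0,0.1]'

```text
t: 10.62
tool_pos: [0.5447, 0.2059, 0.082]
orientation: [2.465, 1.948, 0.0]
force: [-4.3, -1.3, 3.2]
opening: 0.0255
gripper_force: 45.0
```

```bash
python3 fit.py; python3 -c "
from h import *
for _ in range(4):
  s=robot.read_state();print(s['t'],s['tool_pos'],s['force']);cloud('wrist')"
```

```text
[0.54468673 0.20591882 0.08196151] 2787 [ 0.0002 -0.0009 -0.     -0.0021] 0.00027339123025155214
foot [0.5438 0.2064 0.038 ]
axis [ 2.e-03 -5.e-04  1.e+00]
foot->mark tool [ 0.0007  0.0003 -0.004 ]
10.675 [0.54470821 0.20592558 0.0819877 ] [-5.08230948 -1.31508203  4.77248671]
10.725 [0.54470752 0.20593744 0.08193756] [-3.89291311 -0.77092862  3.84841723]
10.775 [0.5447147  0.20591966 0.08188756] [-5.00561862 -1.41240821  4.72108019]
10.825 [0.54468277 0.20593984 0.08182549] [-3.85683137 -1.63560556  4.92948777]
```

Request:
move_arm --deltas '[0,0,0.001,0,0,0,0.1,0,0,0.0015,0,0,0,0.1,0,0,0.0015,0,0,0,0.1,0,0,0.0015,0,0,0,0.1]'

```text
t: 11.38
tool_pos: [0.5447, 0.2059, 0.0804]
orientation: [2.465, 1.948, 0.0]
force: [-5.5, -1.4, 6.4]
opening: 0.0254
gripper_force: 45.0
```

Sunk about 5.5 mm, 8.5 N net. Now I'll lift it straight up.

Request:
move_arm --deltas '[0,0,-0.006,0,0,0,0.1,0,0,-0.02,0,0,0,0.1,0,0,-0.04,0,0,0,0.1,0,0,-0.07,0,0,0,0.1,0,0,-0.1,0,0,0,0.1,0,0,-0.1,0,0,0,0.1,0,0,-0.1,0,0,0,0.1]'

```text
t: 12.25
tool_pos: [0.5444, 0.2058, 0.1796]
orientation: [-2.465, -1.948, 0.0]
force: [-0.7, -0.6, -3.2]
opening: 0.025
gripper_force: 45.0
```

```bash
python3 fit.py; python3 -c "
from h import *
s=robot.read_state();R=Ro.from_rotvec(s['orientation']).as_matrix();print(s['t'],s['tool_pos'],(R.T@(np.array([.5091,-.3129,.0497])-s['tool_pos'])).round(4))
a,_,_=cloud('wrist')
cv2.imwrite('pics/n.png',a[:,:,::-1])"
```

```text
[0.54444541 0.20582123 0.17956213] 2803 [ 0.0003 -0.0009  0.0005 -0.0016] 0.0002815787061947772
foot [0.5436 0.2063 0.1356]
axis [ 1.7e-03 -7.0e-04  1.0e+00]
foot->mark tool [0.0008 0.0005 0.0936]
12.3 [0.54390663 0.20567442 0.17869331] [-0.5125  0.0861  0.1293]
```

View pics/n.png

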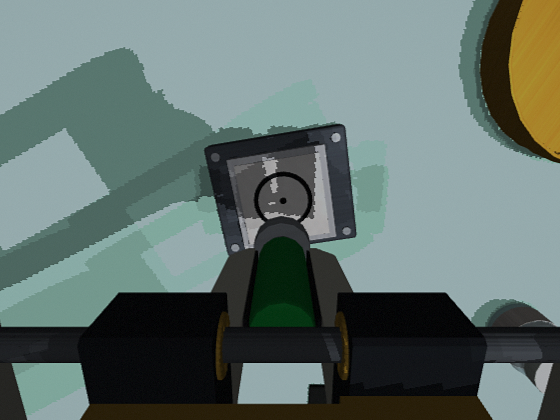

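The punch is still upright in the grip, and the ring at (283,200) is clear of it. I'm taking it back to its place on the mat.

Request:
move_arm --deltas '[-0.04,0.0065,0,0,0,0,0.1,-0.09,0.015,0,0,0,0,0.1,-0.14,0.0235,0,0,0,0,0.1,-0.2,0.0335,0,0,0,0,0.1,-0.26,0.0435,0,0,0,0,0.1,-0.32,0.0535,0,0,0,0,0.1,-0.38,0.0635,0,0,0,0,0.1,-0.44,0.0735,0,0,0,0,0.1,-0.49,0.082,0,0,0,0,0.1,-0.5125,0.0855,0,0,0,0,0.1,-0.5125,0.0855,0,0,0,0,0.1,-0.5125,0.0855,0,0,0,0,0.1]'

```text
t: 13.85
tool_pos: [0.5095, -0.3111, 0.1793]
orientation: [-2.463, -1.948, -0.0]
force: [-0.1, -0.4, -2.3]
opening: 0.0252
gripper_force: 45.0
```

Request:
move_arm --deltas '[0,0,0.02,0,0,0,0.1,0,0,0.05,0,0,0,0.1,0,0,0.08,0,0,0,0.1,0,0,0.1,0,0,0,0.1,0,0,0.115,0,0,0,0.1,0,0,0.12,0,0,0,0.1,0,0,0.12,0,0,0,0.1,0,0,0.12,0,0,0,0.1]'

```text
t: 14.85
tool_pos: [0.5103, -0.3131, 0.0613]
orientation: [2.463, 1.947, 0.001]
force: [-0.8, 0.0, -2.5]
opening: 0.0254
gripper_force: 45.0
```

```bash
python3 fit.py; python3 -c "
from h import *
s=robot.read_state();R=Ro.from_rotvec(s['orientation']).as_matrix();print(s['t'],s['tool_pos'],s['force'],(R.T@(np.array([.5091,-.3129,.0497])-s['tool_pos'])).round(4))"
```

```text
[ 0.51025948 -0.31307275  0.06134186] 2796 [ 0.0003 -0.0009  0.0007 -0.0019] 0.0002729525061833167
foot [ 0.5095 -0.3126  0.0173]
axis [1.e-04 0.e+00 1.e+00]
foot->mark tool [ 0.5135 -0.0862 -0.0252]
14.9 [ 0.51022955 -0.3130664   0.06133957] [-1.14856989 -0.39688148 -2.36250148] [-0.0001 -0.0012  0.0116]
```

Request:
move_arm --deltas '[0,0,0.004,0,0,0,0.1,0,0,0.008,0,0,0,0.1,0,0,0.01,0,0,0,0.1,0,0,0.0115,0,0,0,0.1,0,0,0.0115,0,0,0,0.1,0,0,0.0115,0,0,0,0.1]'

```text
t: 15.65
tool_pos: [0.5093, -0.3124, 0.0497]
orientation: [-2.464, -1.948, 0.001]
force: [-5.5, 2.8, 9.4]
opening: 0.0255
gripper_force: 45.0
```

Request:
move_arm --deltas '[0,0,-0.0004,0,0,0,0.1,0,0,-0.0004,0,0,0,0.1]' --squeeze 10

```text
t: 15.9
tool_pos: [0.5094, -0.3125, 0.0497]
orientation: [-2.464, -1.948, 0.0]
force: [-3.8, 2.4, 6.9]
opening: 0.0259
gripper_force: 10.0
```

Request:
move_arm --deltas '[0,0,0,0,0,0,0.35,0,0,0,0,0,0,0.5,0,0,0,0,0,0,0.8,0,0,0,0,0,0,1,0,0,0,0,0,0,1,0,0,0,0,0,0,1,0,0,0,0,0,0,1]'

```text
t: 16.77
tool_pos: [0.5095, -0.3125, 0.049]
orientation: [2.465, 1.948, 0.0]
force: [-0.4, -0.6, 0.1]
opening: 0.0878
gripper_force: 0.0
```

Request:
move_arm --deltas '[0,0,-0.02,0,0,0,1,0,0,-0.06,0,0,0,1,0,0,-0.11,0,0,0,1,0,0,-0.16,0,0,0,1,-0.04,0,-0.21,0,0,0,1,-0.05,0,-0.21,0,0,0,1,-0.05,0,-0.21,0,0,0,1]'

```text
t: 17.65
tool_pos: [0.4977, -0.3618, 0.2598]
orientation: [2.465, 1.946, 0.0]
force: [0.2, 0.8, 0.1]
opening: 0.093
gripper_force: 0.0
```

```bash
python3 - <<'E'
from h import *
s=robot.read_state(); print(s["t"],s["tool_pos"],s["force"],s["opening"])
im,d,P=cloud("wrist"); b,_,Q=cloud("scene")
cv2.imwrite("pics/z.png",cv2.resize(np.hstack([im,b]),(800,300))[:,:,::-1])
for I,C in((im,P),(b,Q)):
  hsv=cv2.cvtColor(I,cv2.COLOR_RGB2HSV)
  for n,a,e in(("green",55,80),("yellow",22,32),("blue",98,118)):
    m=(hsv[...,0]>=a)&(hsv[...,0]<=e)&(hsv[...,1]>130)&(C[...,2]>.09)&(C[...,2]<.105)&(C[...,1]<0)&(C[...,0]<.62)
    t=C[m]; print(n,len(t),np.round([t.mean(0),(t.min(0)+t.max(0))/2],4) if len(t) else "")
E
```

```text
17.65 [ 0.49773707 -0.36178797  0.25980173] [0.23829001 0.80545028 0.10254311] 0.09302176207577496
green 594 [[ 0.5086 -0.311   0.0956]
 [ 0.5083 -0.3115  0.0943]]
yellow 0 
blue 779 [[ 0.5344 -0.2119  0.0954]
 [ 0.5345 -0.2117  0.094 ]]
green 56 [[ 0.5111 -0.3087  0.0951]
 [ 0.5114 -0.3106  0.0947]]
yellow 85 [[ 0.5668 -0.108   0.0952]
 [ 0.566  -0.1104  0.0944]]
blue 68 [[ 0.5367 -0.2086  0.0951]
 [ 0.5354 -0.2093  0.0952]]
```

View pics/z.png

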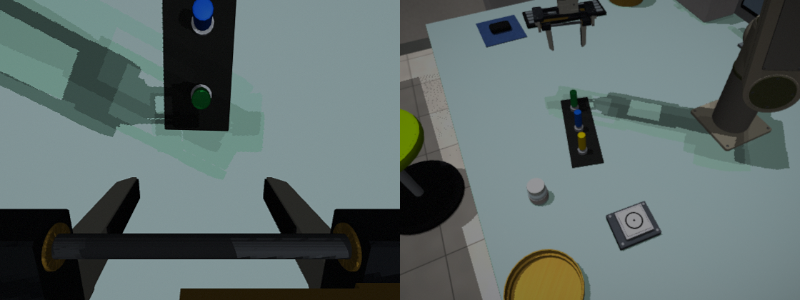

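The green punch stands upright at (201,97) in the left half, within about 1 mm of where it was. The other two punches haven't moved and the gripper is clear, so I'm handing in.

```bash
python3 -c "
from plant import robot
print(robot.close_job())"
```

```text
the job is handed in; nothing more can be done
None
```

The job is handed in: I pressed the tag with the green punch about 5.5 mm deep and 1 mm off centre, lifted it straight up, and stood it back within about 1 mm of its spot; the yellow and blue punches were not moved.

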